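# Hold the grain mill's feed gate half open

## Task

I'm about to pour grain into the bench mill: push its catch tray fully home under the rollers, swing the bar latch right across the tray's front to lock it in, and only then draw the hopper's spring-loaded feed gate out to half of its travel. Finish while still holding the gate steady at half, because its spring shuts it the moment it is let go. Leave the tools and other loose things on the counter and on the mill where they are.

Things in the scene. Friction and masses are not known exactly. Their poses are not given: they have to be found in the camera images.
- mill: Bench grain mill of galvanised and grey steel, fixed. Origin on the counter, mid-width, 200 mm behind the base's front edge; -x points out of the front (the way tray and gate come out), +y to the latch's side, z up. Base x -0.20 to 0.25, y +-0.10, flat deck 85 mm high. On it, from x -0.025 back, the roller housing, y +-0.08, 192 mm high, then a motor. The tray's bay is under the deck.
- hopper_rim (a point): Centre of the round rim of the mill's conical hopper, 335 mm above the counter, at mill x +0.05, y 0; rim radius 95 mm, narrowing down to a throat of 60 mm diameter at 195 mm, which the feed gate closes from below. Two return-spring barrels, 17 mm thick, jut from the housing at mill y +-0.055 forward to x -0.092, 184 mm high.
- tray (a joint): Catch tray, a galvanised drawer in the mill's base: metres it stands out along mill -x; 0 = fully home at its stop, 0.08 = farthest out; starts 0.03 to 0.06 out. Slides stiffly (2 N), stays where left. Front plate 186 mm wide (mill y), 6 mm thick, 4 to 76 mm high, outer face at mill x -0.206 when home.
- tray_handle (a point): Middle of the tray's bar handle, which moves with the tray: a level bar about 70 mm long (along mill y) and 10 mm thick, 42 mm above the counter, 35 mm in front of the front plate. Push it from in front, or grip it from above.
- latch (a joint): Bar latch on an upright pivot, rad, anticlockwise from above: 0 = bar points out of the front (mill -x), 1.571 = at its stop, across the tray's front plate (pointing to mill -y), locked. Range -0.7 to 1.571, starts -0.4 to 0. Stiff (1 N at the knob), stays where left. Closes only when the tray is home, else it hits the tray. Bar 16 mm wide, 5 mm thick, 60 to 65 mm high, tip 74 mm from the pivot.
- latch_knob (a point): Point in the latch's upright round steel knob, 105 mm above the counter and 58 mm from the pivot axis, moving with the latch. Knob 16 mm in diameter, from 65 to 120 mm above the counter.
- latch_pivot (a point): Point on the latch's vertical pivot axis, 105 mm above the counter (the pivot bolt itself ends at 72 mm), at mill x -0.217, y +0.118. Does not move.
- gate (a joint): Feed gate, a flat steel shutter blade under the hopper: metres drawn out along mill -x; 0 = shut (starts here, springs return it here), 0.06 = fully open, half travel = 0.03. The springs pull back with about 3.8 N when shut, 8.3 N at half and 12.8 N fully open (150 N/m).
- gate_grip (a point): Middle of the gate's upright grip tab, 210 mm above the counter, at mill x -0.115 when shut; moves with the gate. Tab 56 mm wide (mill y), 12 mm thick (mill x), from 192 to 228 mm high. At its foot a cross strip, 128 mm wide, 177 to 191 mm high; behind it the level blade, 74 mm wide, top at 179 mm. Grip it from above, a finger in front and one behind (60 mm free behind).
- padlock: Padlock of galvanised steel lying flat on the front of the mill's deck, on its -y side; body 40 x 45 x 20 mm with a shackle 36 mm long toward its +x. Origin: underside of the body's middle. Leave alone.
- spanner: Steel shifting spanner lying on the counter, about 205 mm long, 12 mm thick, jaws toward its +x. Origin: underside, near its middle. Leave alone.
- screwdriver: Screwdriver with a yellow handle lying on the counter along its own x. Leave alone.
- jar: Clear jar of screws with a blue twist cap, 68 mm in diameter, 98 mm high, standing; origin: centre of its underside. Leave alone.
- scoop: Aluminium feed scoop with a wooden handle, 225 mm long, 85 mm wide, 50 mm high, lying on the counter; origin: underside of the pan, handle toward its -x. Leave alone.
- mug: White mug, 80 mm in diameter, 85 mm high, standing; origin: centre of its underside. Leave alone.

How it is judged:
By the outcome, as a careful person would: the job done as asked, in the order asked, and still so for the second after the job is handed in, while the arm keeps its last pose, push and grip.
It also fails if it takes over 64 s, if anything falls off the work surface, if the arm or the gripper's body presses on something with over 40 N, if the wrist force passes 120 N, or if a joint passes its speed limit or range.

## Robot

A 6-joint arm with a two-finger parallel gripper is mounted at the origin on the work surface. World frame = base frame: x ahead of the robot, y to its left, z up, the work surface at z = 0. Lengths are in m, angles in rad, forces in N, time in s.
With the tool pointing down it reaches from about 0.35 to 0.775 m from the base axis. Payload 5.5 kg.
Tool frame: the origin (TCP) lies on the front face of the gripper's body, between the roots of the fingers; the fingertips stand 73 mm ahead of it and the grasp point (between the pads) lies 54 mm ahead of it; z points along the fingers, y is the line along which they close (so a half turn about z gives the same grasp; the last joint's range is limited). The gripper opens to 85 mm and grips with 20 to 120 N. Pads are 22 mm wide; open, the fingers measure 114 mm over their backs; the gripper's body (76 mm by 85 mm) begins 54 mm behind the grasp point. The pads swing forward as they close: fully open they stand 13 mm farther back than shut.
Start: joints at [1.094, 0.313, 0.046, 1.304, 0, 1.431], TCP at [0.19, 0.543, 0.304] pointing down, gripper open.
Joint ranges: [-2.76, 2.76], [-0.86, 1.69], [-1.03, 1.26], [-2.2, 2.34], [-1.47, 1.5], [-3.14, 3.14]. Speed limits (rad/s): [2.57, 2.57, 3.14, 3.14, 3.14, 3.14].

## Interface

Orientations are given as a 3x3 rotation matrix whose columns are the frame's x, y, z axes.
In Python, from plant import manip gives the robot as it stands. The module is installed in compiled form; this text tells all that it offers.
- The arm moves only by the tool servo_tool, never from a script. Its argument "targets" is a list of rows, each a list of 3 entries, a list of its own where there are three numbers: the opening, from 0 (shut) to 1 (fully open), then the shift along the tool's x, y, z in cm, then the turn about the tool's z in degrees. A call has 1 to 10 rows; each row shifts and turns the commanded pose from where the row before left it, along the tool's axes as they then stand; what a row does not reach is not made up. A row lasts 1/8 s, in which the tool goes at most 62.5 mm and 10.7 degrees, less where a joint would pass 70% of its speed; a pose out of reach is approached as far as the arm can. A call is refused whole if a number of a shift passes 6.25 or a number of a turn 10.7, either way. A call with a gripper value outside its range is refused whole. The fingers move at their own pace and stop on an object; "force" is the grip in N (left out, the last holds). Time passes only in rows, so rows that do not move let the fingers close. It gives the time, the measured TCP pose, the force, the opening and the grip force at its end, in the units of the state.
- manip.sense(): the state, without advancing time (a new reading comes with each control period).
- manip.read_camera(name): name is "side" or "top" or "wrist"; returns a dict with "image" (480x640x3 uint8, blue, green, red), "mtx" (3x3 intrinsics, pixels), "k1" (the pictures are not rectified: a ray, as slopes to the right and down, at radius r is drawn at 1 + k1 r^2 times it, then the intrinsics apply), "rvec" (rotation vector, rad) and "tvec" (3), from world to camera coordinates, as OpenCV has them. Camera axes: x right, y down, z forward; pixel columns grow to the right and rows downward; lengths in m; the calibration is good to about 2 mm. A picture is of the moment at which its call begins. There is no depth.
- manip.sign_off(): hands the job in; it is judged then, once.
The state is a dict: "time_s": time; "qpos": joint angles; "qd": joint speeds; "joint_torque": joint torques, N m; "tool_pos": TCP position; "ee_rot": TCP orientation; "wrist_force": force on the tool from outside, world axes, zero at the start; "wrist_torque": the same for the moment, N m; "opening": opening from 0.0 (shut) to 1.0 (fully open); "grasp_force": force on a finger pad.
Only numpy, scipy, OpenCV 4.12 (cv2) and the standard library are available. Lean on these libraries where they do the work, as an engineer would, in place of code of your own. Each camera call takes 0.05 s, during which the arm holds its last target. There are 200 camera calls.

## Working session

There is one attempt and no reset: what is moved stays moved. The work goes in short steps, Python scripts to look and compute and a tool call to move; the robot and the scene stay as the last step left them, time stands still between calls to the robot, and variables do not carry over. Pictures are saved under pics/ and viewed, at most 10 in all, crops included, and the job is handed in when it is done.

Besides the shell and the picture viewer there is one more tool, called as name([rows], argument=value, ...), one row to a line, values as JSON. servo_tool: Moves the arm, as the interface text tells. Its arguments: {"type":"object","properties":{"targets":{"type":"array","items":{"type":"array"}},"force":{"type":"number"}},"required":["targets"]}

```bash
mkdir -p pics; ls
python3 - <<'E'
from plant import manip
import cv2
for n in("side","top"):
    c=manip.read_camera(n); cv2.imwrite(f"pics/{n}0.png",c["image"]); print(n,c["mtx"].tolist(),c["k1"],c["rvec"],c["tvec"])
s=manip.sense(); print(s["tool_pos"],s["ee_rot"],s["time_s"])
E
```

```text
pics
side [[522.9543085109226, 0.0, 319.59098663822203], [0.0, 522.9543085109226, 243.8887968657019], [0.0, 0.0, 1.0]] -0.07393392455782102 [ 2.05867495 -0.90523742  0.46025239] [-0.37144619  0.39080025  1.13667817]
top [[460.7614348317623, 0.0, 322.731547660445], [0.0, 460.7614348317623, 233.3544860013867], [0.0, 0.0, 1.0]] -0.03939450009387317 [ 2.19599543 -2.15605079  0.09032103] [-0.03945568  0.54434061  1.26028677]
[0.18988314 0.54239475 0.30307842] [[-9.43817581e-01  3.30466097e-01 -7.30261388e-04]
 [ 3.30466844e-01  9.43816431e-01 -1.48611041e-03]
 [ 1.98123592e-04 -1.64394430e-03 -9.99998629e-01]] 0.1
```

View pics/side0.png

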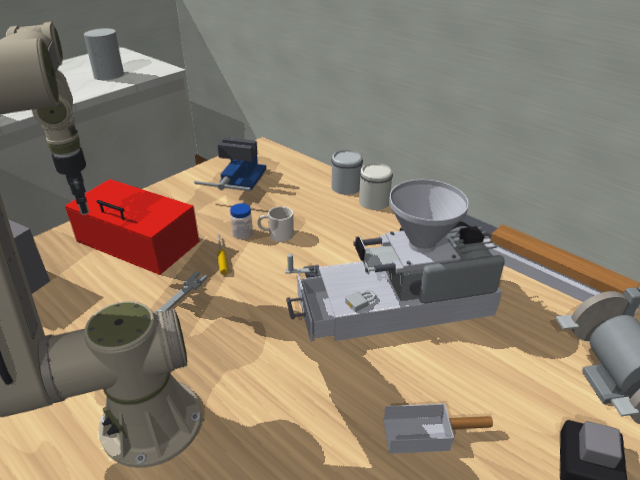

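View pics/top0.png

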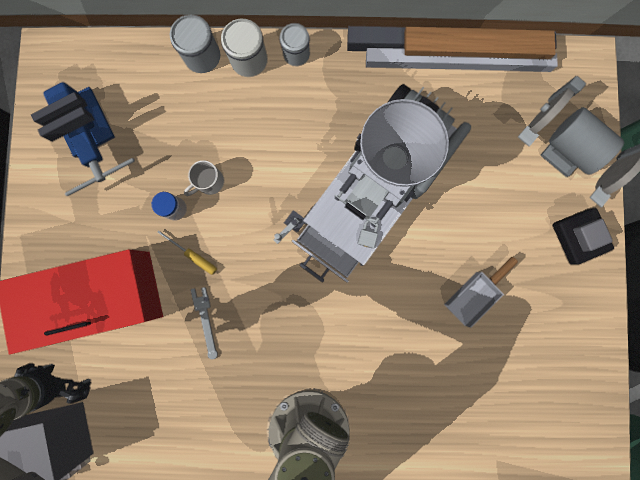

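The side view shows the mill at about (400,270) with the tray out and the latch knob near (290,263). In the top view the mill is at about (375,190), its front facing lower left, with the latch near (288,228) and the handle near (313,271). I'll zoom in for keypoints.

Run:
```python
import cv2
a=cv2.imread("pics/top0.png")[180:300,265:425]; cv2.imwrite("pics/topc.png",cv2.resize(a,None,fx=5,fy=5,interpolation=cv2.INTER_CUBIC))
a=cv2.imread("pics/side0.png")[170:350,270:510]; cv2.imwrite("pics/sidec.png",cv2.resize(a,None,fx=10/3,fy=10/3,interpolation=cv2.INTER_CUBIC))
```

```text
(no output)
```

View pics/topc.png

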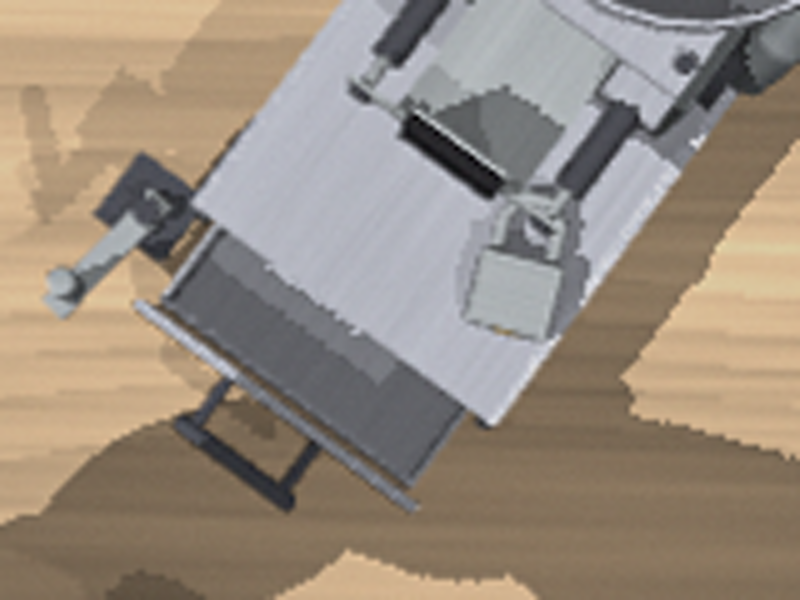

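View pics/sidec.png

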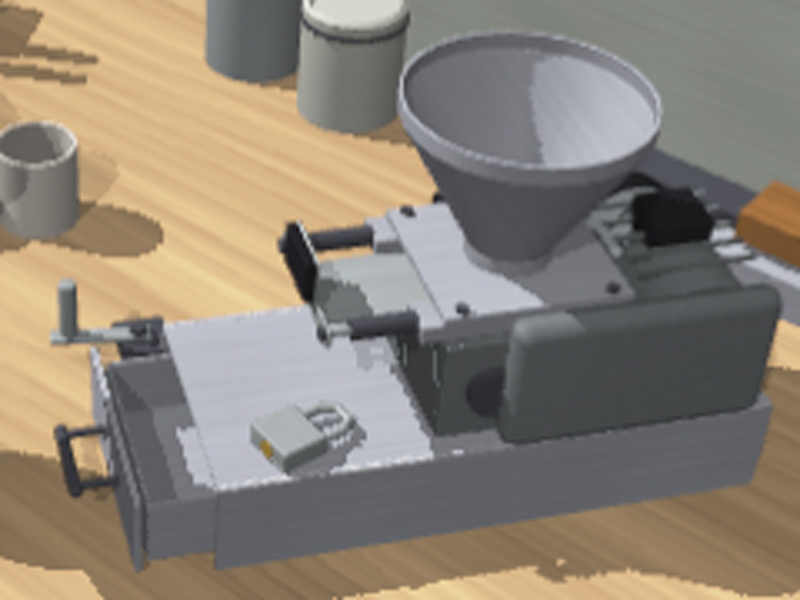

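Top crop: deck front corners (193,208) and (492,425), plate ends (137,305) and (413,510), knob (65,278), handle middle (235,464). Side crop: deck corner (217,488), rim centre (530,107), knob top (67,285). Next I'll fit the mill pose, tray and latch jointly.

```bash
cat > h.py <<'E'
import numpy as np, cv2
from scipy.optimize import least_squares
C={"side":([[522.9543,0,319.591],[0,522.9543,243.8888],[0,0,1]],-.0739339,[2.05867495,-.90523742,.46025239],[-.37144619,.39080025,1.13667817]),
"top":([[460.76143,0,322.73155],[0,460.76143,233.35449],[0,0,1]],-.0393945,[2.19599543,-2.15605079,.09032103],[-.03945568,.54434061,1.26028677])}
def proj(P,n,cam=None):
    K,k,r,t=cam or C[n]
    return cv2.projectPoints(np.float64(P).reshape(-1,3),np.array(r,float),np.array(t,float),np.array(K,float),np.array([k,0,0,0.]))[0][:,0]
def m2w(p,P):
    P=np.atleast_2d(P); c,s=np.cos(p[2]),np.sin(p[2])
    return np.c_[p[0]+c*P[:,0]-s*P[:,1],p[1]+s*P[:,0]+c*P[:,1],P[:,2]]
def pts(q):
    t,l=q[3],q[4]; k=[-.217-.058*np.cos(l),.118-.058*np.sin(l)]
    return dict(dl=[-.2,.1,.085],dr=[-.2,-.1,.085],dr0=[-.2,-.1,0],br=[.25,-.1,.085],pl=[-.206-t,.093,.076],pr=[-.206-t,-.093,.076],pr0=[-.206-t,-.093,.004],
     kn=k+[.12],ha=[-.241-t,0,.045],rim=[.05,0,.335])
E
python3 - <<'E'
from h import *
cv=lambda u,s,o:[(u[0]+.5)/s-.5+o[0],(u[1]+.5)/s-.5+o[1]]
T=dict(dl=(193,208),dr=(492,425),pl=(137,305),pr=(413,510),kn=(65,276),ha=(235,464))
S=dict(dr=(217,488),dr0=(217,568),dl=(165,323),br=(770,405),kn=(67,285),ha=(66,460),pr0=(138,570),pl=(95,350),rim=(530,107))
ob=[("top",k,cv(u,5,(265,180))) for k,u in T.items()]+[("side",k,cv(u,10/3,(270,170))) for k,u in S.items()]+[("top","rim",[405,142])]
def f(q):
    P=pts(q); return np.concatenate([proj(m2w(q,P[k]),n)[0]-u for n,k,u in ob])
r=least_squares(f,[.6,-.15,-.6,.045,-.2],loss="soft_l1")
print(r.x,np.degrees(r.x[2]))
for o,e in zip(ob,f(r.x).reshape(-1,2)): print(o[0],o[1],e.round(1))
for n in C: 
    R=cv2.Rodrigues(np.array(C[n][2]))[0]; print(n,-R.T@np.array(C[n][3]))
P=pts(r.x); P["grip"]=[-.115,0,.21]; P["piv"]=[-.217,.118,.105]
for k in("ha","kn","grip","piv","rim"): print(k,m2w(r.x,P[k])[0].round(4))
np.save("q.npy",r.x)
E
```

```text
[ 0.67707476 -0.17374099 -0.62208708  0.05448136 -0.10700372] -35.642964313490246
top dl [-0.5 -0.6]
top dr [0.4 1. ]
top pl [-0.6 -0. ]
top pr [0.3 0.8]
top kn [-0.4  1.8]
top ha [ 0.1 -0.4]
side dr [0.7 0.6]
side dr0 [-0.1  0.5]
side dl [-0.5 -0.2]
side br [1.6 0.2]
side kn [ 0.3 -0.7]
side ha [ 1.4 -1.2]
side pr0 [-0.1  0.4]
side pl [-0.6 -1.3]
side rim [ 0.5 -3.8]
top rim [-0.4  0.3]
side [-0.25375029 -0.72994797  0.99273417]
top [ 0.43491372 -0.03420634  1.30225427]
ha [ 0.4369 -0.0016  0.045 ]
kn [0.5262 0.0872 0.12  ]
grip [ 0.5836 -0.1067  0.21  ]
piv [0.5695 0.0486 0.105 ]
rim [ 0.7177 -0.2029  0.335 ]
```

servo_tool([
  [0,[-3.7,-4.2,0],0],
  [0,[-3.7,-4.2,0],0],
  [0,[-3.7,-4.2,0],0],
  [0,[-3.7,-4.2,0],0],
  [0,[-3.7,-4.2,0],0],
  [0,[-3.7,-4.2,0],0],
  [0,[-3.7,-4.2,0],0],
  [0,[-3.7,-4.2,0],0],
  [0,[-3.7,-4.2,0],0],
  [0,[-3.7,-4.2,0],0],
])

```text
time_s: 1.35
tool_pos: [0.4006, 0.0223, 0.3038]
ee_rot: [[-0.944, 0.331, 0.0], [0.331, 0.944, 0.0], [-0.0, 0.0, -1.0]]
wrist_force: [0.3, 0.3, 0.1]
opening: -0.002
grasp_force: 0.0
```

servo_tool([
  [0,[0,0,0],-10.5],
  [0,[0,0,0],-10.5],
  [0,[0,0,0],-10.5],
  [0,[0,0,0],-10.5],
  [0,[0,0,0],-10.5],
  [0,[0,0,0],-10.5],
  [0,[0,0,0],-10.5],
  [0,[0,0,0],0],
  [0,[0,0,0],0],
])

```text
time_s: 2.48
tool_pos: [0.4003, 0.0241, 0.3037]
ee_rot: [[-0.587, -0.809, -0.0], [-0.809, 0.587, 0.0], [0.0, 0.0, -1.0]]
wrist_force: [-0.1, 0.4, -0.2]
opening: -0.001
grasp_force: 0.0
```

```bash
cat > st.py <<'E'
from plant import manip
from h import *
q=np.load("q.npy"); s=manip.sense(); c,sn=np.cos(q[2]),np.sin(q[2]); R=np.array([[c,sn,0],[-sn,c,0],[0,0,1]])
def st():
    s=manip.sense(); p=np.array(s["tool_pos"])
    print("t",s["time_s"],"mill",(R@(p-[q[0],q[1],0])).round(4),"Fmill",(R@np.array(s["wrist_force"])).round(1),"rotmill y",(R@np.array(s["ee_rot"])[:,1]).round(3),"z",np.array(s["ee_rot"])[:,2].round(3),"op",round(s["opening"],3),"gf",round(s["grasp_force"],1))
if __name__=="__main__":
    st(); print(np.round(s["qpos"],2))
E
python3 st.py
```

```text
t 2.475 mill [-0.3402 -0.0005  0.3037] Fmill [-0.3  0.3 -0.2] rotmill y [-1.     0.006  0.   ] z [-0.  0. -1.] op -0.001 gf 0.0
[-0.14 -0.02 -0.35  1.24  0.   -1.08]
```

servo_tool([
  [0,[0,0,5],0.3],
  [0,[0,0,5],0],
  [0,[0,0,5],0],
  [0,[0,0,5],0],
  [0,[0,0,0],0],
])

```text
time_s: 3.1
tool_pos: [0.3973, 0.0245, 0.1013]
ee_rot: [[-0.591, -0.807, -0.008], [-0.807, 0.591, 0.001], [0.004, 0.007, -1.0]]
wrist_force: [0.4, 0.2, 0.3]
opening: 0.002
grasp_force: 0.0
```

servo_tool([
  [0,[0,-1,0],0],
  [0,[0,-1,0],0],
  [0,[0,-1,0],0],
  [0,[0,-1,0],0],
  [0,[0,-1,0],0],
  [0,[0,-1,0],0],
  [0,[0,0,0],0],
])

```text
time_s: 3.98
tool_pos: [0.45, -0.0121, 0.1038]
ee_rot: [[-0.59, -0.808, 0.001], [-0.808, 0.59, -0.001], [0.0, -0.001, -1.0]]
wrist_force: [-0.2, -0.6, -0.0]
opening: 0.002
grasp_force: 0.0
```

```bash
python3 st.py
```

```text
t 3.975 mill [-0.2787 -0.001   0.1038] Fmill [ 0.2 -0.6 -0. ] rotmill y [-1.     0.009 -0.001] z [ 0.001 -0.001 -1.   ] op 0.002 gf 0.0
[-0.21  0.24 -0.59  0.74 -0.   -1.15]
```

servo_tool([
  [0,[0,-0.5,0],-0.5],
  [0,[0,-0.5,0],0],
  [0,[0,-0.5,0],0],
])

```text
time_s: 4.35
tool_pos: [0.4607, -0.0201, 0.1036]
ee_rot: [[-0.582, -0.813, -0.001], [-0.813, 0.582, 0.0], [0.001, 0.001, -1.0]]
wrist_force: [-2.7, 0.6, 0.5]
opening: -0.002
grasp_force: 1.1
```

Run:
```python
from st import *
st()
a=manip.read_camera("top")["image"]; cv2.imwrite("pics/t1.png",cv2.resize(a[180:300,265:425],None,fx=5,fy=5,interpolation=cv2.INTER_CUBIC)); st()
```

```text
t 4.35 mill [-0.2654 -0.0012  0.1036] Fmill [-2.5 -1.1  0.5] rotmill y [-1.    -0.001  0.001] z [-0.001  0.    -1.   ] op -0.002 gf 1.1
t 4.4 mill [-0.2644 -0.0011  0.1037] Fmill [-1.  -0.4 -1.5] rotmill y [-1.    -0.001 -0.   ] z [-0. -0. -1.] op -0.002 gf 1.1
```

View pics/t1.png

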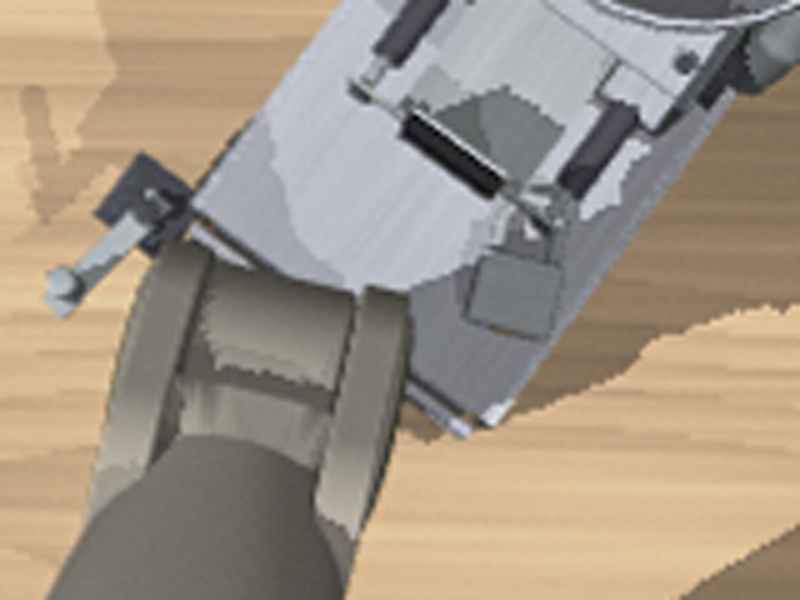

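The tray now stands only a few mm out: its plate edge runs from (195,225) to (465,435), just in front of the deck edge. Keep pushing to the stop.

servo_tool([
  [0,[0,-0.3,0],0],
  [0,[0,-0.3,0],0],
  [0,[0,0,0],0],
])

```text
time_s: 4.78
tool_pos: [0.4658, -0.0235, 0.1037]
ee_rot: [[-0.582, -0.813, -0.001], [-0.813, 0.582, 0.0], [0.0, 0.001, -1.0]]
wrist_force: [-3.7, 1.4, -0.0]
opening: -0.0
grasp_force: 1.5
```

```bash
python3 st.py
```

```text
t 4.775 mill [-0.2593 -0.001   0.1037] Fmill [-3.8 -1.  -0. ] rotmill y [-1.    -0.001  0.001] z [-0.001  0.    -1.   ] op -0.0 gf 1.5
[-0.22  0.27 -0.55  0.75  0.   -1.17]
```

servo_tool([
  [0,[0,-0.3,0],0],
  [0,[0,0,0],0],
  [0,[0,0,0],0],
])

```text
time_s: 5.15
tool_pos: [0.4662, -0.0239, 0.1035]
ee_rot: [[-0.581, -0.814, -0.004], [-0.814, 0.581, 0.003], [-0.0, 0.005, -1.0]]
wrist_force: [-7.4, 5.4, 5.4]
opening: 0.005
grasp_force: 5.1
```

servo_tool([
  [0,[0,-0.3,0],0],
  [0,[0,0,0],0],
  [0,[0,0,0],0],
])

```text
time_s: 5.52
tool_pos: [0.4666, -0.0243, 0.1034]
ee_rot: [[-0.581, -0.814, -0.008], [-0.814, 0.581, 0.006], [-0.0, 0.01, -1.0]]
wrist_force: [-13.8, 11.0, 12.3]
opening: -0.001
grasp_force: 8.7
```

```bash
python3 st.py
```

```text
t 5.525 mill [-0.2582 -0.0012  0.1034] Fmill [-17.6   0.9  12.3] rotmill y [-1.    -0.003  0.01 ] z [-0.008  0.006 -1.   ] op -0.001 gf 8.7
[-0.23  0.28 -0.54  0.76  0.   -1.18]
```

The tray is at its stop: 17 N and no further motion. Next, retreat, rise and go over the knob.

servo_tool([
  [0,[0,2.2,0],0],
  [0,[0,0,-5],0],
  [0,[0,0,-5],0],
  [0.5,[-4.2,0,0],0],
  [0.5,[-4.2,0,0],0],
  [0.5,[-4.2,0,0],0],
  [0.5,[0,0,0],0],
  [0.5,[0,0,0],0],
])

```text
time_s: 6.52
tool_pos: [0.5265, 0.0881, 0.2039]
ee_rot: [[-0.582, -0.813, 0.001], [-0.813, 0.582, -0.0], [-0.0, -0.001, -1.0]]
wrist_force: [-0.5, -0.3, -0.5]
opening: 0.5
grasp_force: 0.0
```

Run:
```python
from st import *
st()
c=manip.read_camera("wrist"); cv2.imwrite("pics/w1.png",c["image"])
c=manip.read_camera("side"); cv2.imwrite("pics/s2.png",cv2.resize(c["image"][220:340,260:420],None,fx=5,fy=5,interpolation=cv2.INTER_CUBIC))
```

```text
t 6.525 mill [-0.2749  0.125   0.2039] Fmill [-0.2 -0.5 -0.5] rotmill y [-1.    -0.001 -0.001] z [ 0.001 -0.    -1.   ] op 0.5 gf 0.0
```

View pics/s2.png

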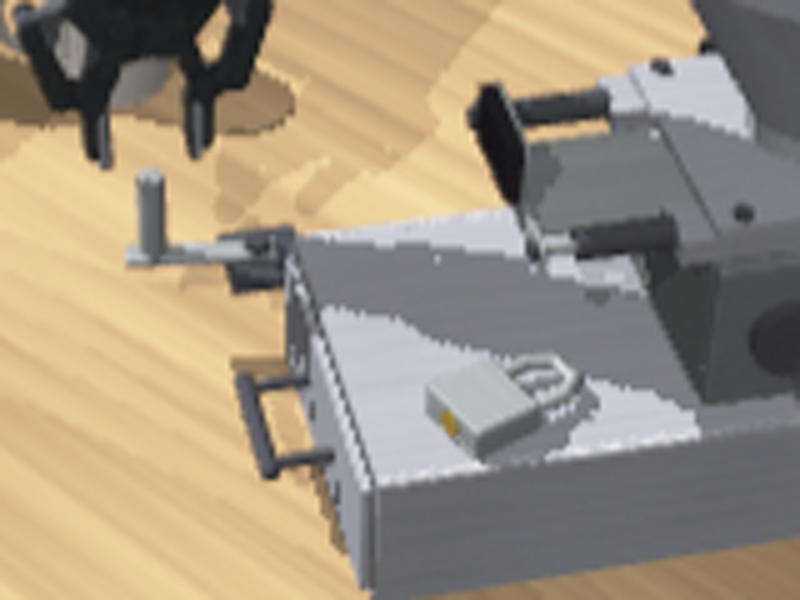

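The tray plate sits flush at (365,490), and the fingers straddle the knob at (150,180). Descend and grip it.

servo_tool([
  [0.5,[0,0,1.9],0],
  [0.5,[0,0,1.9],0],
  [0.5,[0,0,0],0],
  [0,[0,0,0],0],
  [0,[0,0,0],0],
  [0,[0,0,0],0],
  [0,[0,0,0],0],
], force=20)

```text
time_s: 7.5
tool_pos: [0.5269, 0.088, 0.1669]
ee_rot: [[-0.582, -0.813, 0.002], [-0.813, 0.582, -0.0], [-0.001, -0.002, -1.0]]
wrist_force: [-1.4, -2.3, 5.6]
opening: 0.177
grasp_force: 22.4
```

Run:
```python
from st import *
st()
l=-.107
for a in np.r_[-.107,np.arange(.0,1.6,.157)]: print(round(a,3),np.round([-.217-.058*np.cos(a),.118-.058*np.sin(a)],4))
```

```text
t 7.5 mill [-0.2745  0.1252  0.1669] Fmill [ 0.2 -2.7  5.6] rotmill y [-1.    -0.001 -0.002] z [ 0.002 -0.    -1.   ] op 0.177 gf 22.4
-0.107 [-0.2747  0.1242]
0.0 [-0.275  0.118]
0.157 [-0.2743  0.1089]
0.314 [-0.2722  0.1001]
0.471 [-0.2687  0.0917]
0.628 [-0.2639  0.0839]
0.785 [-0.258  0.077]
0.942 [-0.2511  0.0711]
1.099 [-0.2434  0.0663]
1.256 [-0.235   0.0629]
1.413 [-0.2261  0.0607]
1.57 [-0.217  0.06 ]
```

servo_tool([
  [0,[0.6,0,0],0],
  [0,[0.9,-0.1,0],0],
  [0,[0.9,-0.2,0],0],
  [0,[0.8,-0.35,0],0],
  [0,[0.8,-0.5,0],0],
  [0,[0,0,0],0],
])

```text
time_s: 8.25
tool_pos: [0.509, 0.0497, 0.1665]
ee_rot: [[-0.581, -0.814, -0.006], [-0.814, 0.581, 0.002], [0.001, 0.006, -1.0]]
wrist_force: [-11.2, 2.4, 17.2]
opening: 0.175
grasp_force: 23.8
```

```bash
python3 st.py
```

```text
t 8.25 mill [-0.2668  0.0837  0.1665] Fmill [-10.5  -4.5  17.2] rotmill y [-1.    -0.002  0.006] z [-0.006  0.002 -1.   ] op 0.175 gf 23.8
[-0.06  0.28 -0.35  0.95  0.   -1.01]
```

servo_tool([
  [0,[0.5,-0.5,0],0],
  [0,[0.5,-0.7,0],0],
  [0,[0.4,-0.7,0],0],
  [0,[0,0,0],0],
])

```text
time_s: 8.75
tool_pos: [0.5121, 0.0256, 0.1652]
ee_rot: [[-0.582, -0.813, -0.016], [-0.813, 0.583, -0.003], [0.012, 0.011, -1.0]]
wrist_force: [-22.2, -5.0, 19.1]
opening: 0.182
grasp_force: 25.5
```

```bash
python3 st.py
```

```text
t 8.75 mill [-0.2502  0.0659  0.1652] Fmill [-15.1 -17.   19.1] rotmill y [-1.    -0.     0.011] z [-0.016 -0.003 -1.   ] op 0.182 gf 25.5
[-0.1   0.29 -0.34  0.96 -0.   -1.05]
```

servo_tool([
  [0,[0.9,-0.2,0],0],
  [0,[0.3,-0.8,0],0],
  [0,[0.2,-0.8,0],0],
  [0,[0,0,0],0],
])

```text
time_s: 9.25
tool_pos: [0.5236, 0.0035, 0.165]
ee_rot: [[-0.583, -0.813, -0.006], [-0.813, 0.583, -0.003], [0.006, 0.004, -1.0]]
wrist_force: [-8.2, -5.0, 3.9]
opening: 0.175
grasp_force: 23.7
```

```bash
python3 st.py
```

```text
t 9.25 mill [-0.228   0.0546  0.165 ] Fmill [-3.7 -8.9  3.9] rotmill y [-1.     0.     0.004] z [-0.006 -0.003 -1.   ] op 0.175 gf 23.7
[-0.15  0.3  -0.32  0.95 -0.   -1.09]
```

servo_tool([
  [0,[0.3,-0.5,0],0],
  [0,[0,-0.4,0],0],
  [0,[0,0,0],0],
])

```text
time_s: 9.62
tool_pos: [0.5297, -0.0037, 0.165]
ee_rot: [[-0.582, -0.813, -0.005], [-0.813, 0.582, -0.002], [0.004, 0.003, -1.0]]
wrist_force: [-6.6, -4.2, 3.6]
opening: 0.179
grasp_force: 23.3
```

servo_tool([
  [0,[0,-0.3,0],0],
  [0,[0,0,0],0],
])

```text
time_s: 9.88
tool_pos: [0.5315, -0.0054, 0.165]
ee_rot: [[-0.582, -0.813, -0.006], [-0.813, 0.582, -0.002], [0.005, 0.004, -1.0]]
wrist_force: [-8.7, -3.2, 4.2]
opening: 0.178
grasp_force: 23.1
```

servo_tool([
  [0,[0,-0.3,0],0],
  [0,[0,0,0],0],
  [0,[0,0,0],0],
])

```text
time_s: 10.25
tool_pos: [0.5319, -0.0059, 0.1648]
ee_rot: [[-0.582, -0.813, -0.01], [-0.813, 0.582, 0.001], [0.005, 0.009, -1.0]]
wrist_force: [-14.1, 1.7, 9.6]
opening: 0.174
grasp_force: 23.5
```

```bash
python3 st.py
```

```text
t 10.25 mill [-0.2158  0.0518  0.1648] Fmill [-12.5  -6.8   9.6] rotmill y [-1.    -0.001  0.009] z [-0.01   0.001 -1.   ] op 0.174 gf 23.5
[-0.16  0.32 -0.3   0.96 -0.   -1.11]
```

The latch is at its stop: x = -0.216, and force rises with no motion. Release and rise, then look.

servo_tool([
  [0.5,[0,0,0],0],
  [0.5,[0,0,0],0],
  [0.5,[0,0,0],0],
  [0.5,[0,0,-5],0],
  [0.5,[0,0,-5],0],
  [0.5,[0,0,-5],0],
  [0.5,[1.8,-3.2,0],0],
  [0.5,[1.8,-3.2,0],0],
  [0.5,[1.8,-3.2,0],0],
  [0.5,[0,0,0],0],
])

```text
time_s: 11.5
tool_pos: [0.5843, -0.1087, 0.3152]
ee_rot: [[-0.585, -0.811, 0.0], [-0.811, 0.585, -0.0], [0.0, -0.001, -1.0]]
wrist_force: [-0.4, 0.9, -0.6]
opening: 0.5
grasp_force: 0.0
```

Run:
```python
from st import *
st()
c=manip.read_camera("side"); cv2.imwrite("pics/s3.png",cv2.resize(c["image"][180:330,290:490],None,fx=4,fy=4,interpolation=cv2.INTER_CUBIC))
```

```text
t 11.5 mill [-0.1133 -0.0012  0.3152] Fmill [-0.9  0.5 -0.6] rotmill y [-1.     0.002 -0.001] z [ 0. -0. -1.] op 0.5 gf 0.0
```

View pics/s3.png

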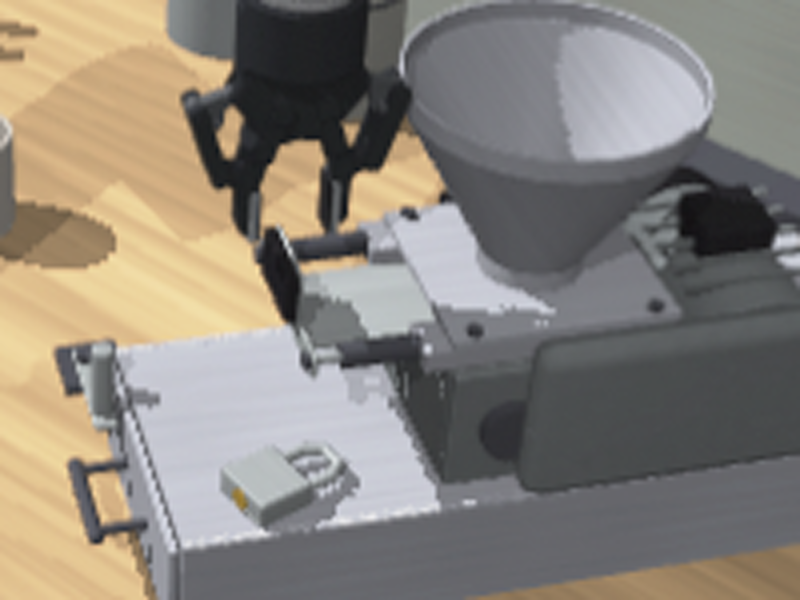

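The latch bar lies across the plate, with the knob top at about (102,345). The fingers are above the gate tab at (280,275). I'll check both against the model before descending.

Run:
```python
from h import *
q=np.load("q.npy")
cr=lambda P:(proj(m2w(q,P),"side")-[290,180])*4
print("knob top, l=1.57,1.52,1.45,1.3"); print(np.round([cr([-.217-.058*np.cos(l),.118-.058*np.sin(l),.12])[0] for l in(1.57,1.52,1.45,1.3)]))
print("tab front face top far/near, bottom near; back top far,near"); print(np.round(cr([[-.121,.028,.228],[-.121,-.028,.228],[-.121,-.028,.192],[-.109,.028,.228],[-.109,-.028,.228],[-.109,-.028,.192]])))
print(np.round((proj(m2w(q,[[-.121,.028,.228],[-.121,-.028,.228],[-.109,.028,.228],[-.109,-.028,.228],[-.121,.028,.192],[-.121,-.028,.192]]),"top")-[265,180])*5))
print("barrel ends",np.round(cr([[-.092,.055,.184],[-.092,-.055,.184]])))
```

```text
knob top, l=1.57,1.52,1.45,1.3
[[102. 345.]
 [ 98. 346.]
 [ 92. 346.]
 [ 79. 346.]]
tab front face top far/near, bottom near; back top far,near
[[262. 223.]
 [286. 276.]
 [283. 322.]
 [281. 221.]
 [305. 273.]
 [302. 320.]]
[[398. 125.]
 [494. 196.]
 [413. 105.]
 [509. 176.]
 [395. 136.]
 [488. 205.]]
barrel ends [[291. 249.]
 [340. 354.]]
```

Both match: the latch fits 1.57 and the tab is within about 2 mm. Descend and grip the tab.

servo_tool([
  [0.5,[0,0.2,1.6],0],
  [0.5,[0,0,1.6],0],
  [0.5,[0,0,1.5],0],
  [0.5,[0,0,0],0],
  [0.18,[0,0,0],0],
  [0.18,[0,0,0],0],
  [0.18,[0,0,0],0],
], force=30)

```text
time_s: 12.42
tool_pos: [0.5827, -0.1056, 0.2696]
ee_rot: [[-0.582, -0.813, 0.003], [-0.813, 0.582, -0.001], [-0.001, -0.003, -1.0]]
wrist_force: [3.9, -1.5, -0.2]
opening: 0.183
grasp_force: 2.0
```

```bash
python3 st.py
```

```text
t 12.425 mill [-0.1164  0.0003  0.2696] Fmill [ 4.1  1.1 -0.2] rotmill y [-1.    -0.001 -0.003] z [ 0.003 -0.001 -1.   ] op 0.183 gf 2.0
[-0.31  0.36  0.02  1.23 -0.   -1.26]
```

servo_tool([
  [0,[0,0,0],0],
  [0,[0,0,0],0],
  [0,[0,0,0],0],
  [0,[0,0,0],0],
], force=60)

```text
time_s: 12.92
tool_pos: [0.5821, -0.1053, 0.2697]
ee_rot: [[-0.582, -0.813, 0.002], [-0.813, 0.582, -0.001], [-0.001, -0.002, -1.0]]
wrist_force: [4.2, -2.8, 5.3]
opening: 0.134
grasp_force: 60.4
```

```bash
python3 st.py
```

```text
t 12.925 mill [-0.1171  0.0003  0.2697] Fmill [5.1 0.2 5.3] rotmill y [-1.    -0.001 -0.002] z [ 0.002 -0.001 -1.   ] op 0.134 gf 60.4
[-0.31  0.36  0.02  1.24  0.   -1.26]
```

The tab is gripped (11.4 mm gap at 60 N). I'll find the gate's shut stop by feeling inward, so that half travel is measured from it.

servo_tool([
  [0,[0,-0.1,0],0],
  [0,[0,0,0],0],
  [0,[0,0,0],0],
])

```text
time_s: 13.3
tool_pos: [0.5828, -0.1058, 0.2698]
ee_rot: [[-0.582, -0.813, 0.002], [-0.813, 0.582, -0.0], [-0.001, -0.002, -1.0]]
wrist_force: [4.0, -2.0, 5.8]
opening: 0.133
grasp_force: 60.4
```

```bash
python3 st.py
```

```text
t 13.3 mill [-0.1162  0.0003  0.2698] Fmill [4.4 0.7 5.8] rotmill y [-1.    -0.001 -0.002] z [ 0.002 -0.    -1.   ] op 0.133 gf 60.4
[-0.32  0.36  0.02  1.24  0.   -1.26]
```

servo_tool([
  [0,[0,-0.1,0],0],
  [0,[0,0,0],0],
  [0,[0,0,0],0],
])

```text
time_s: 13.68
tool_pos: [0.5836, -0.1063, 0.2698]
ee_rot: [[-0.582, -0.813, 0.002], [-0.813, 0.582, -0.0], [-0.001, -0.002, -1.0]]
wrist_force: [3.9, -1.3, 6.1]
opening: 0.129
grasp_force: 60.5
```

```bash
python3 st.py
```

```text
t 13.675 mill [-0.1152  0.0003  0.2698] Fmill [3.9 1.2 6.1] rotmill y [-1.    -0.001 -0.002] z [ 0.002 -0.    -1.   ] op 0.129 gf 60.5
[-0.32  0.36  0.03  1.24  0.   -1.27]
```

servo_tool([
  [0,[0,-0.2,0],0],
  [0,[0,0,0],0],
  [0,[0,0,0],0],
])

```text
time_s: 14.05
tool_pos: [0.5842, -0.1068, 0.2697]
ee_rot: [[-0.582, -0.813, -0.0], [-0.813, 0.582, 0.001], [-0.001, 0.001, -1.0]]
wrist_force: [0.3, 0.6, 8.4]
opening: 0.128
grasp_force: 60.8
```

```bash
python3 st.py
```

```text
t 14.05 mill [-0.1145  0.0003  0.2697] Fmill [-0.1  0.7  8.4] rotmill y [-1.    -0.001  0.001] z [-0.     0.001 -1.   ] op 0.128 gf 60.8
[-0.32  0.36  0.03  1.24  0.   -1.27]
```

Shut stop found at TCP mill x of about -0.1147. Draw out towards -0.1447.

servo_tool([
  [0,[0,0.5,0],0],
  [0,[0,0.5,0],0],
  [0,[0,0.5,0],0],
  [0,[0,0.5,0],0],
  [0,[0,0.5,0],0],
  [0,[0,0.5,0],0],
  [0,[0,0.3,0],0],
  [0,[0,0,0],0],
  [0,[0,0,0],0],
])

```text
time_s: 15.18
tool_pos: [0.5593, -0.089, 0.2697]
ee_rot: [[-0.582, -0.813, 0.003], [-0.813, 0.582, -0.002], [-0.001, -0.004, -1.0]]
wrist_force: [6.3, -4.0, 3.7]
opening: 0.132
grasp_force: 60.1
```

Run:
```python
from st import *
st()
s=manip.sense(); g=np.array(s["tool_pos"])+.054*np.array(s["ee_rot"])[:,2]; print("grasp",R@(g-[q[0],q[1],0]))
```

```text
t 15.175 mill [-1.452e-01  2.000e-04  2.697e-01] Fmill [7.5 0.4 3.7] rotmill y [-1.    -0.001 -0.004] z [ 0.003 -0.002 -1.   ] op 0.132 gf 60.1
grasp [-0.14495882  0.000278    0.2157433 ]
```

servo_tool([
  [0,[0,-0.03,0],0],
  [0,[0,0,0],0],
  [0,[0,0,0],0],
  [0,[0,0,0],0],
])

```text
time_s: 15.68
tool_pos: [0.5596, -0.0892, 0.2697]
ee_rot: [[-0.582, -0.813, 0.003], [-0.813, 0.582, -0.002], [-0.001, -0.004, -1.0]]
wrist_force: [6.6, -4.6, 4.2]
opening: 0.132
grasp_force: 60.1
```

Run:
```python
from st import *
st()
c=manip.read_camera("side"); cv2.imwrite("pics/s4.png",cv2.resize(c["image"][180:330,290:490],None,fx=4,fy=4,interpolation=cv2.INTER_CUBIC))
cr=lambda P:(proj(m2w(q,P),"side")-[290,180])*4
for g in(0,.03): print(np.round(cr([[-.121-g,-.028,.192],[-.121-g,-.028,.228],[-.121-g,-.064,.191],[-.121-g,-.064,.177]])).tolist())
```

```text
t 15.675 mill [-1.448e-01  2.000e-04  2.697e-01] Fmill [8.  0.1 4.2] rotmill y [-1.    -0.001 -0.004] z [ 0.003 -0.002 -1.   ] op 0.132 gf 60.1
[[283.0, 322.0], [286.0, 276.0], [299.0, 360.0], [298.0, 378.0]]
[[236.0, 329.0], [238.0, 282.0], [251.0, 367.0], [250.0, 384.0]]
```

View pics/s4.png

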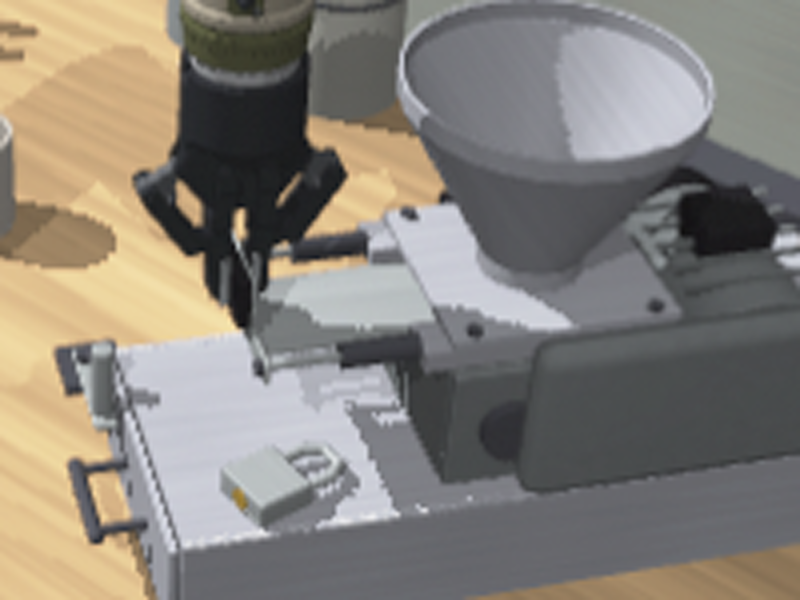

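The strip end has moved from about (305,360) to (260,367), a shift of about 46 px against 48 px expected for 30 mm. The spring force of 8.0 N fits half travel (8.3 N). The latch, tray and padlock have not moved, so I'll hand in.

```bash
python3 -c "
from plant import manip
print(manip.sign_off())"
```

```text
the job is handed in; nothing more can be done
None
```

I pushed the tray home to its stop, swung the latch fully across it, and handed the job in with the gripper holding the feed gate at about 30 mm, half its travel; the padlock was not disturbed and the arm touched nothing else loose.

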